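Stow the battery shelf for the traverse

TASK

Make the battery shelf safe to travel: tip both tall orange cell spacers over so that they lie flat on their sides on the rubber pad, and put every aluminium disc from the tip-up tray into the steel bin (press down the side of a disc nearest the robot so that it rocks up against its pocket wall, then pinch the raised edge). Then shut the bin's lid, and do not shift the other things on the shelf.

Things in the scene. Friction and masses are not known exactly. Their poses are not given: they have to be found in the camera images.
- disc0: solid aluminium end disc, 70 mm diameter, 12 mm thick, about 130 g, starting flat in the right pocket (as the robot sees it) of the tip-up tray; absent (None) in some runs. Origin: centre of its underside, z is its axis (up through its thickness)
- disc1: solid aluminium end disc, 70 mm diameter, 12 mm thick, about 130 g, starting flat in the middle pocket (as the robot sees it) of the tip-up tray; absent (None) in some runs. Origin: centre of its underside, z is its axis (up through its thickness)
- disc2: solid aluminium end disc, 70 mm diameter, 12 mm thick, about 130 g, starting flat in the left pocket (as the robot sees it) of the tip-up tray; absent (None) in some runs. Origin: centre of its underside, z is its axis (up through its thickness)
- pocket0 (a point): middle of the right pocket's tipping edge, at ledge height (35 mm); axes as the tray. Every pocket: 76 mm wide; a ledge from its far wall (x = -40 mm) to x = 0, where it ends in a straight tipping edge along y; on the robot's side of it a well, floor 29 mm below the ledge. The well's end wall leans out from x = 27 mm at the floor to 35 mm at 5 mm below the ledge, then flares to x = 52 mm at the rim
- pocket1 (a point): middle of the middle pocket's tipping edge, at ledge height (35 mm); axes as the tray. A flat disc lies on the ledge half over the well, its centre 3.5 mm on the ledge side (x = -3.5 mm), its top flush with the rim, no room for fingers beside it. Pressing its robot-side part (15 to 25 mm out from the edge) down to about 5 mm below the ledge rocks it over to where it stays; pressed less far it may fall back or stop halfway
- pocket2 (a point): middle of the left pocket's tipping edge, at ledge height (35 mm); axes as the tray. A rocked disc stays leaning at about 55 degrees from level (45 if barely rocked): its near rim down against the well's end wall, its underside on the tipping edge, its far rim raised about 30 mm above the ledge and leaning away from the robot, where its two faces can be pinched from above, fingers tilted to point back to the robot by up to 45 degrees
- tray: fixed grey plastic tip-up tray, 108 mm (x) by 266 mm (y), 47 mm high to its rim, with three equal pockets side by side at y = 86, 0 and -86 mm. Origin: on the work surface, under the tipping edge of the middle pocket; its x points toward the robot, its y to the robot's right, give or take its yaw; the tray spans x from -48 to 60 mm
- bin: fixed open-topped steel bin, 160 mm (x) by 200 mm (y), 85 mm high, walls and floor 4 mm, a hasp on its near side. Origin: centre of its underside; x points away from the robot, give or take its yaw. It stands on the left or on the right of the tray, the pad on the other side
- lid (a joint): bin lid, a steel sheet 160 x 200 x 6 mm hinged along the bin's far (+x) rim: 0 = shut flat on the rim, 1.9 rad = open, leaning back away from the robot. A free hinge: below about 1.5 rad it falls shut by itself, above that it falls open. It carries a small knob, 35 mm high, on the middle of its outside, 30 mm from its free edge
- lid_hinge (a point): middle of the lid's hinge line, 80 mm beyond the bin's centre, at the rim's height (85 mm)
- lid_edge (a point): middle of the lid's free edge, 160 mm from the hinge line
- pad: fixed black rubber stowage pad on the work surface, 200 mm (x) by 200 mm (y), 10 mm thick; x points away from the robot, give or take its yaw. Origin: at work surface height, 40 mm inside the pad from the middle of its near edge (the pad spans x from -40 to 160 mm, y from -100 to 100 mm). Its near edge is the 10 mm high stop for the spacers' feet
- spacer0: orange plastic cell spacer, 60 x 60 mm, 150 mm tall, about 350 g, upright on the work surface 2 to 5 mm before the pad's near edge, before its left (+y) half (45 mm to that side). Origin: centre of its foot, z along its length to its top. Pushed near its top toward the pad, foot against the pad's edge, it tips and falls lengthwise on the pad, some 10 mm of foot overhanging
- spacer1: orange plastic cell spacer, 60 x 60 mm, 150 mm tall, about 350 g, upright on the work surface 2 to 5 mm before the pad's near edge, before its right (-y) half (45 mm to that side). Origin: centre of its foot, z along its length to its top. It tips like the other. Either can also be gripped across its 60 mm width; they stand 30 mm apart
- spacer0_mid (a point): centre of spacer0, 75 mm from its foot
- spacer1_mid (a point): centre of spacer1, 75 mm from its foot
- torch: green anodised torch, 42 mm across the head, 140 mm tall, standing on its head beyond the tray; a bystander to leave alone. Origin at its underside
- fuse_block: yellow polymer fuse block, 45 x 80 x 49 mm, beyond the tray; a bystander to leave alone. Origin at its underside
- lug0: copper lug, 72 x 26 mm, 16 mm high, lying between robot and tray; a bystander to leave alone. Origin at its underside
- lug1: copper lug, 72 x 26 mm, 16 mm high, lying between robot and tray; a bystander to leave alone. Origin at its underside
- lug2: copper lug, 72 x 26 mm, 16 mm high, lying beyond the tray; a bystander to leave alone. Origin at its underside
- wrench: steel wrench lying far beyond the tray; a bystander to leave alone. Origin at its underside
- grease_tin: small round tin, 66 mm across, 70 mm high, far beyond the tray; a bystander to leave alone. Origin at its underside
Mind the look-alikes: they are no part of the job. What is shaped like the disc0 but green or red is not meant.

How it is judged:
By the outcome, as a careful person would: the job done as asked, in the order asked, and still so for the second after the job is handed in, with the robot touching nothing.
Of disc0, disc1, disc2 only 2 to 3 are there at a start; the rules pass over those that are not, and their reading is None.
At some moment in a run one of spacer0, spacer1 may be knocked a few centimetres aside while the robot is not near it.
Once in a run the grip may slacken for a moment while it holds something.
It also fails if it takes over 208 s, if anything falls off the work surface, if the arm or the gripper's body presses on something with over 40 N, if the wrist force passes 120 N, or if a joint passes its speed limit or range.

ROBOT

A 6-joint arm with a two-finger parallel gripper is mounted at the origin on the work surface. World frame = base frame: x ahead of the robot, y to its left, z up, the work surface at z = 0. Lengths are in m, angles in rad, forces in N, time in s.
With the tool pointing down it reaches from about 0.275 to 0.725 m from the base axis. Payload 5.6 kg.
Tool frame: the origin (TCP) lies at the centre of the arm's flange, where the gripper is bolted on; the fingertips stand 173 mm ahead of it and the grasp point (between the pads) lies 155 mm ahead of it (tips_ahead is the distance from the TCP to the fingertips, in m); z points along the fingers, y is the line along which they close (so a half turn about z gives the same grasp; the last joint's range is limited). The gripper opens to 85 mm and grips with 20 to 120 N. Pads are 22 mm wide; open, the fingers measure 114 mm over their backs; the gripper's body (76 mm by 85 mm) begins 54 mm behind the grasp point. The pads swing forward as they close: fully open they stand 13 mm farther back than shut.
Start: joints at [1.511, 0.255, 0.108, 0, -1.424, -0.285], TCP at [0.186, 0.518, 0.405] pointing down, gripper open.
Joint ranges: [-2.95, 2.95], [-1.21, 1.97], [-1.09, 1.5], [-2.87, 1.71], [-2.94, -0.07], [-3.05, 3.05]. Speed limits (rad/s): [2.57, 2.57, 3.14, 3.14, 3.14, 3.14].

INTERFACE

Orientations are given as a 3x3 rotation matrix whose columns are the frame's x, y, z axes.
In Python, from workcell import state, capture, hand_in, tips_ahead gives the robot as it stands.
- The arm moves only by the tool step_arm, never from a script. Its argument "steps" is text: rows parted by semicolons, each of 5 numbers parted by spaces: the closure, from 0 (fully open) to 1 (shut), then the shift along the tool's x, y, z in cm, then the turn about the tool's z in degrees. In form: fingers dx dy dz twist; .... A call has exactly 10 rows; each row shifts and turns the commanded pose from where the row before left it, along the tool's axes as they then stand; what a row does not reach is not made up. A row lasts 1/8 s, in which the tool goes at most 62.5 mm and 10.7 degrees, less where a joint would pass 70% of its speed; a pose out of reach is approached as far as the arm can. A call with a gripper value outside its range is refused whole. The fingers move at their own pace and stop on an object; "grip_force" is the grip in N (left out, the last holds). Time passes only in rows, so rows that do not move let the fingers close, or fill a call up. It gives the time, the measured TCP pose, the force, the opening and the grip force at its end, in the units of the state.
- state(): the state, without advancing time (a new reading comes with each control period).
- capture(name): name is "scene" or "top"; returns a dict with "color" (384x512x3 uint8, red, green, blue), "fx", "fy", "cx", "cy" (pixels), "R" (3x3) and "t" (3): a world point X has camera coordinates R X + t. Camera axes: x right, y down, z forward; pixel columns grow to the right and rows downward; lengths in m; the calibration is good to about 2 mm. A picture is of the moment at which its call begins. There is no depth.
- hand_in(): hands the job in; it is judged then, once.
The state is a dict: "time": time; "joints": joint angles; "joint_vel": joint speeds; "joint_torque": joint torques, N m; "tool_pos": TCP position; "tool_rot": TCP orientation; "ft_force": force on the tool from outside, world axes, zero at the start; "moment": the same for the moment, N m; "width": finger opening in m; "finger_force": force on a finger pad.
Only numpy, scipy, OpenCV 4.12 (cv2) and the standard library are available. Lean on these libraries where they do the work, as an engineer would, in place of code of your own. Each camera call takes 0.05 s, during which the arm holds its last target. There are 200 camera calls.

## Working session

There is one attempt and no reset: what is moved stays moved. The work goes in short steps, Python scripts to look and compute and a tool call to move; the robot and the scene stay as the last step left them, time stands still between calls to the robot, and variables do not carry over. Pictures are saved under pics/ and viewed, at most 14 in all, crops included, and the job is handed in when it is done.

Besides the shell and the picture viewer there is one more tool, called after "Emit:" as name(argument=value, ...) on one line, values as JSON. step_arm: Moves the arm, as the interface text tells. Its arguments: {"type":"object","properties":{"steps":{"type":"string"},"grip_force":{"type":"number"}},"required":["steps"]}

```bash
ls; mkdir -p pics; python3 - <<'E'
from workcell import *
import cv2,numpy as np
s=state();print(s['time'],s['tool_pos'],s['tool_rot'],s['width'],tips_ahead)
for n in('scene','top'):
    c=capture(n);cv2.imwrite(f'pics/{n}0.png',c['color'][:,:,::-1]);print(n,c['fx'],c['fy'],c['cx'],c['cy'],c['R'],c['t'])
E
```

```text
pics
0.0 [0.18580416 0.51748477 0.40379594] [[ 9.41107723e-01 -3.38106363e-01 -5.83611145e-04]
 [-3.38106862e-01 -9.41106023e-01 -1.78955237e-03]
 [ 5.58190793e-05  1.88148449e-03 -9.99998228e-01]] 0.08563358592611706 0.1734
scene 370.9092165204565 370.9092165204565 258.4943164128457 194.2162083098421 [[-0.72274073  0.69104019 -0.01045419]
 [ 0.52092449  0.53475586 -0.66533739]
 [-0.45418444 -0.48631228 -0.7464696 ]] [ 0.43605165 -0.24035561  1.22033641]
top 408.2808904053908 408.2808904053908 260.11463047216864 188.69196516096062 [[-0.00952828 -0.99961078 -0.02622004]
 [-0.99726567  0.01142105 -0.07301188]
 [ 0.07328292  0.02545267 -0.99698635]] [0.02070699 0.59587315 1.20944153]
```

```bash
python3 - <<'E'
import cv2
for n in('scene','top'):
    a=cv2.imread(f'pics/{n}0.png');cv2.imwrite(f'pics/{n}0b.png',cv2.resize(a,(800,600),interpolation=cv2.INTER_CUBIC))
E
```

```text
(no output)
```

View pics/scene0b.png

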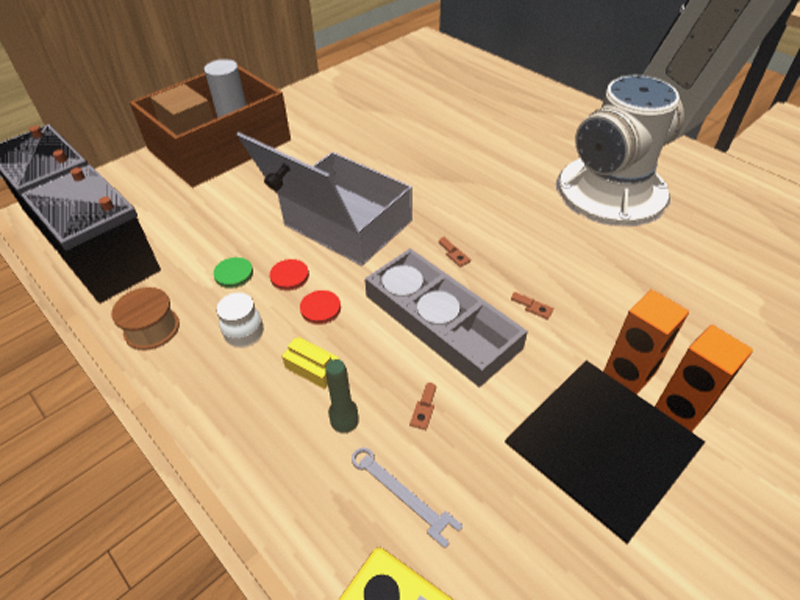

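View pics/top0b.png

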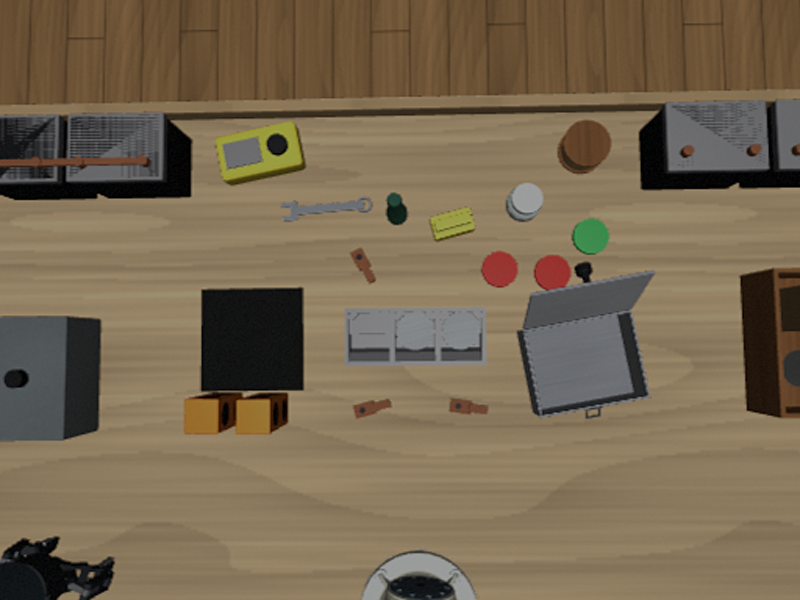

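The robot is at the bottom of the top view. It shows two aluminium discs, in the tray's middle (415,330) and right (462,330) pockets, and the left pocket is empty. The pad (252,340) and spacers (210,412 and 262,412) are on the left, and the bin (590,360) is on the right. The red and green discs at (500,268), (552,272) and (590,236) are look-alikes lying on the table, so I'll leave them alone. Next I'll enlarge and measure.

```bash
cat > h.py <<'E'
from workcell import *
import cv2,numpy as np
def plane(c,uv,z):
    uv=np.atleast_2d(uv).astype(float)
    d=np.c_[(uv[:,0]-c['cx'])/c['fx'],(uv[:,1]-c['cy'])/c['fy'],np.ones(len(uv))]
    o=-c['R'].T@c['t'];w=d@c['R']
    return o+w*((z-o[2])/w[:,2])[:,None]
def proj(c,X):
    p=np.atleast_2d(X)@c['R'].T+c['t']
    return np.c_[c['fx']*p[:,0]/p[:,2]+c['cx'],c['fy']*p[:,1]/p[:,2]+c['cy']]
def rect(c,m,z):
    cs,_=cv2.findContours(m.astype(np.uint8),cv2.RETR_EXTERNAL,cv2.CHAIN_APPROX_NONE)
    q=max(cs,key=cv2.contourArea)[:,0]
    P=plane(c,q,z)[:,:2]
    return cv2.minAreaRect((P*1000).astype(np.float32)),P
def crop(c,u0,v0,u1,v1,k,name):
    cv2.imwrite(name,cv2.resize(c['color'][v0:v1,u0:u1,::-1],None,fx=k,fy=k,interpolation=cv2.INTER_CUBIC))
E
python3 - <<'E'
from h import *
c=capture('top');a=c['color'].astype(int)
crop(c,110,175,270,285,5,'pics/c1.png')
crop(c,210,165,420,275,3.8,'pics/c2.png')
R=a[:,:,0];G=a[:,:,1];B=a[:,:,2]
sub=np.zeros(R.shape,bool);sub[175:285,110:215]=1
print('pad',rect(c,sub&(R<40)&(G<40)&(B<40)&(np.arange(384)[:,None]<249),.01)[0])
m=sub&(R>170)&(G>80)&(B<70)
n,l,st,ce=cv2.connectedComponentsWithStats(m.astype(np.uint8))
for i in range(1,n):
    if st[i,4]>100: print('spacer',st[i],rect(c,l==i,.15)[0])
E
```

```text
pad ((515.715576171875, 318.72210693359375), (193.3631591796875, 197.5984344482422), 0.14495274424552917)
```

View pics/c2.png

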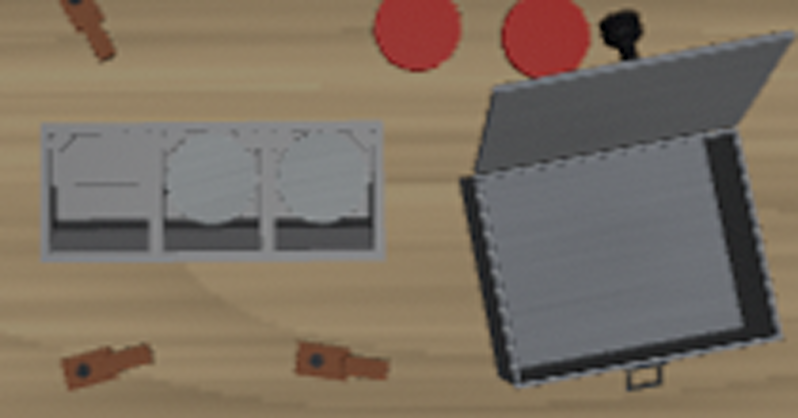

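View pics/c1.png

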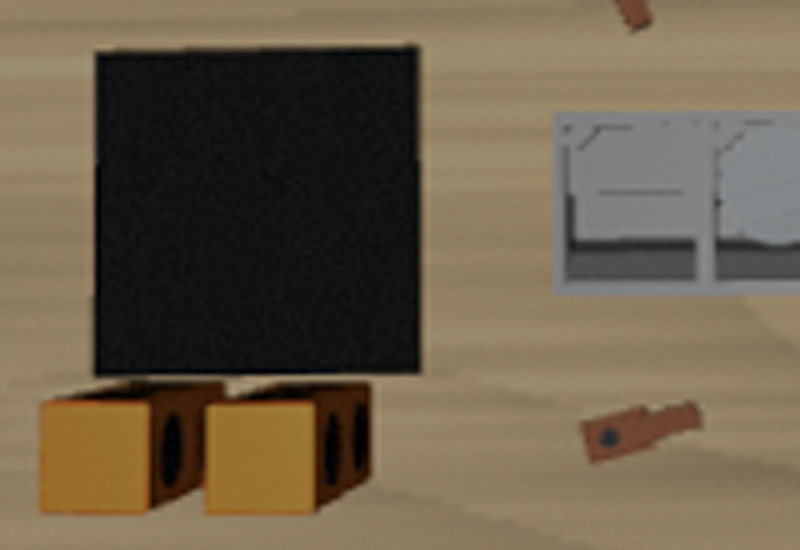

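```bash
python3 - <<'E'
from h import *
c=capture('top')
def P(pts,k,o,z):
    uv=(np.array(pts)+.5)/k-.5+np.array(o)
    return plane(c,uv,z)[:,:2]
def fit(name,Q,L,z):
    # Q world pts, L local pts -> yaw, t
    q=Q-Q.mean(0);l=np.array(L)-np.mean(L,0)
    a=np.arctan2((l[:,0]*q[:,1]-l[:,1]*q[:,0]).sum(),(l*q).sum())
    r=np.array([[np.cos(a),-np.sin(a)],[np.sin(a),np.cos(a)]])
    t=Q.mean(0)-r@np.mean(L,0)
    print(name,'yaw',np.degrees(a).round(2),'origin',t.round(4),'res mm',((Q-(np.array(L)@r.T+t))*1000).round(1).tolist())
k=3.8;o=(210,165)
fit('tray',P([(40,122),(383,120),(387,260),(41,262)],k,o,.047),[(-.048,-.133),(-.048,.133),(.06,.133),(.06,-.133)],0)
fit('bin',P([(461,180),(738,130),(779,338),(515,385)],k,o,.085),[(.08,.1),(.08,-.1),(-.08,-.1),(-.08,.1)],0)
# lid edge, pts at unknown height: angle 1.9: z=.085+.16*sin(1.9)=.236
print('lidedge',P([(495,88),(793,33)],k,o,.085+.16*np.sin(1.9)))
print('knob',P([(620,25)],k,o,.236))
k=5;o=(110,175)
fit('pad',P([(95,52),(418,47),(421,373),(95,375)],k,o,.01),[(.16,.1),(.16,-.1),(-.04,-.1),(-.04,.1)],0)
for n,q in(('s0',[(41,402),(150,402),(150,513),(40,513)]),('s1',[(206,404),(316,402),(316,513),(206,513)])):
    fit(n,P(q,k,o,.15),[(.03,.03),(.03,-.03),(-.03,-.03),(-.03,.03)],0)
print('disc near edge', P([(210,223),(322,223)],3.8,(210,165),.047))
print('disc sides', P([(165,180),(258,180),(278,180),(370,180)],3.8,(210,165),.047))
E
```

```text
tray yaw 179.86 origin [ 0.523  -0.0013] res mm [[0.4, 0.7], [-0.3, 0.4], [-0.1, -0.9], [0.0, -0.1]]
bin yaw 10.27 origin [ 0.4641 -0.3059] res mm [[-2.1, 5.7], [-2.7, -3.8], [1.1, 0.2], [3.7, -2.1]]
lidedge [[ 0.58027944 -0.18873974]
 [ 0.61392291 -0.38245918]]
knob [[ 0.62060679 -0.27098816]]
pad yaw 0.4 origin [0.4546 0.3176] res mm [[-0.9, 0.3], [-1.6, 0.8], [0.4, -0.1], [2.1, -1.1]]
s0 yaw 0.09 origin [0.3822 0.3666] res mm [[-0.2, -0.2], [-0.8, 0.6], [0.3, 0.0], [0.7, -0.5]]
s1 yaw 0.3 origin [0.3813 0.2769] res mm [[-1.0, -0.2], [-0.7, 0.3], [0.5, 0.3], [1.2, -0.4]]
disc near edge [[ 0.4921441   0.00075178]
 [ 0.49134688 -0.08561642]]
disc sides [[ 0.52566153  0.03527067]
 [ 0.52494494 -0.03672211]
 [ 0.52479113 -0.05217493]
 [ 0.52408493 -0.12312395]]
```

Tray origin is at (0.523,-0.001), with discs in pocket1 (y≈-0.001) and pocket0 (y≈-0.087). The bin centre is near (0.463,-0.306), yaw about 10°. The sizes match those given. The two spacers are at (0.382,0.367) and (0.381,0.277), so the open fingers centred at y=0.322 can push both at once.

Emit:
step_arm(steps="0 0 0 0 -10; 0 0 0 0 -9.8; 0 2 4 0 0; 0 2 4 0 0; 0 2 4 0 0; 0 2 4 0 0; 0 2 3.5 0 0; 0 1.9 0 4 0; 0 0 0 4 0; 0 0 0 2 0", grip_force=40)

```text
time: 1.45
tool_pos: [0.3049, 0.3218, 0.3024]
tool_rot: [[1.0, -0.0, -0.002], [-0.0, -1.0, -0.003], [-0.002, 0.003, -1.0]]
ft_force: [-0.6, -0.3, 0.0]
width: 0.0856
finger_force: 0.0
```

Emit:
step_arm(steps="0 0 0 2.7 0; 0 1.5 0 0 0; 0 1 0 0 0; 0 1 0 0 0; 0 1 0 0 0; 0 1 0 0 0; 0 1 0 0 0; 0 1 0 0 0; 0 1 0 0 0; 0 0 0 0 0")

```text
time: 2.7
tool_pos: [0.3907, 0.3227, 0.2774]
tool_rot: [[1.0, -0.0, -0.0], [-0.0, -1.0, -0.0], [-0.0, 0.0, -1.0]]
ft_force: [-0.1, -0.5, 0.5]
width: 0.0853
finger_force: 0.0
```

Emit:
step_arm(steps="0 1 0 0 0; 0 1 0 0 0; 0 1 0 0 0; 0 1 0 0 0; 0 0.5 0 0 0; 0 0 0 0 0; 0 0 0 0 0; 0 0 0 0 0; 0 0 0 0 0; 0 0 0 0 0")

```text
time: 3.95
tool_pos: [0.435, 0.3228, 0.2778]
tool_rot: [[1.0, 0.001, 0.0], [0.001, -1.0, 0.0], [0.0, -0.0, -1.0]]
ft_force: [1.1, 0.2, 0.4]
width: 0.0856
finger_force: 0.0
```

```bash
python3 - <<'E'
from h import *
c=capture('scene');crop(c,240,90,512,384,2,'pics/c3.png')
E
```

```text
(no output)
```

View pics/c3.png

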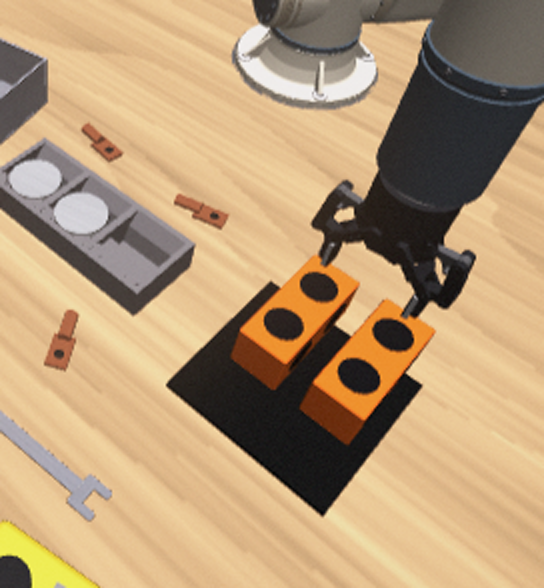

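Both spacers lie flat on the pad. Next I'll raise the arm, turn it 90° and go over disc1.

Emit:
step_arm(steps="1 0 0 -2 0; 1 0 0 -2 10; 1 0 0 -1 10; 1 0 0 0 10; 1 0 0 0 10; 1 0 0 0 10; 1 0 0 0 10; 1 0 0 0 10; 1 0 0 0 10; 1 0 0 0 10")

```text
time: 5.25
tool_pos: [0.435, 0.3228, 0.3277]
tool_rot: [[-0.005, -1.0, -0.0], [-1.0, 0.005, -0.0], [0.0, 0.0, -1.0]]
ft_force: [0.7, 0.0, -0.6]
width: -0.0001
finger_force: 0.0
```

Emit:
step_arm(steps="1 4 -0.8 0 0; 1 4 -1 0 0; 1 4 -1 0 0; 1 4 -1 0 0; 1 4 -1 0 0; 1 4 -1 0 0; 1 4 -1 0 0; 1 4.4 0 0 0; 1 0 0 0 0; 1 0 0 4 0")

```text
time: 6.5
tool_pos: [0.5046, -0.0011, 0.29]
tool_rot: [[0.0, -1.0, 0.008], [-1.0, -0.0, 0.001], [-0.001, -0.008, -1.0]]
ft_force: [1.1, -0.3, -0.9]
width: 0.0001
finger_force: 0.0
```

```bash
python3 -c "
from workcell import state
s=state();print(s['tool_pos'],s['tool_rot'],s['joints'],s['ft_force'],s['width'])"
```

```text
[ 0.50462484 -0.00110982  0.29001496] [[ 2.95115905e-04 -9.99971307e-01  7.56957228e-03]
 [-9.99998980e-01 -2.84531655e-04  1.39930145e-03]
 [-1.39710752e-03 -7.56997751e-03 -9.99970371e-01]] [ 3.09137739e-01  2.30640013e-01 -2.25517120e-01  1.08454699e-03
 -1.10700289e+00 -3.09329373e-01] [ 1.12534908 -0.28595358 -0.90662518] 0.00014515008487423766
```

Emit:
step_arm(steps="1 0 0 2.5 0; 1 0 0 2.5 0; 1 0 0 1 0; 1 0 0 0.4 0; 1 0 0 0.4 0; 1 0 0 0.3 0; 1 0 0 0.3 0; 1 0 0 0.3 0; 1 0 0 0 0; 1 0 0 0 0")

```text
time: 7.75
tool_pos: [0.5034, -0.0011, 0.2108]
tool_rot: [[0.001, -1.0, 0.0], [-1.0, -0.001, 0.0], [-0.0, -0.0, -1.0]]
ft_force: [0.3, 0.6, 0.2]
width: -0.0001
finger_force: 0.0
```

Emit:
step_arm(steps="1 0 0 0.3 0; 1 0 0 0.3 0; 1 0 0 0.2 0; 1 0 0 0 0; 1 0 0 -1 0; 1 0 0 -2 0; 1 0 0 -3 0; 1 0 0 -2 0; 1 0 0 0 0; 1 0 0 0 0")

```text
time: 9.0
tool_pos: [0.503, -0.0011, 0.2818]
tool_rot: [[0.001, -1.0, -0.001], [-1.0, -0.001, 0.0], [-0.0, 0.001, -1.0]]
ft_force: [-0.3, -0.2, -0.3]
width: -0.0
finger_force: 0.0
```

```bash
python3 - <<'E'
from h import *
c=capture('scene');crop(c,200,130,380,260,4,'pics/c4.png')
E
```

```text
(no output)
```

View pics/c4.png

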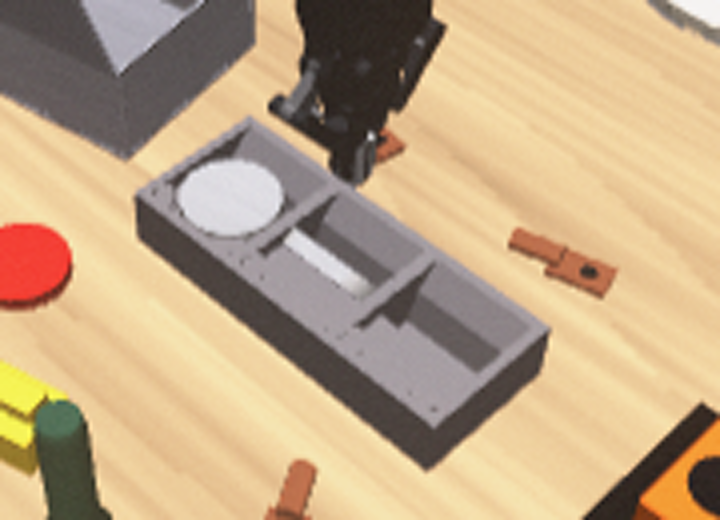

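```bash
python3 - <<'E'
from h import *
c=capture('scene')
for th in(45,55):
    t=np.radians(th);n=np.array([-np.sin(t),0,np.cos(t)]);u=np.array([np.cos(t),0,np.sin(t)]) # world: far=+x
    for s in(.030,.036):
        e=np.array([.523,-.0013,.035])
        cen=e+u*(s-.035)
        for h in(0,.012):
            a=np.radians([-50,0,50]);X=np.array([cen+h*n+.035*(np.cos(q)*u+np.sin(q)*np.array([0,1,0])) for q in a])
            print(th,s,h,((proj(c,X)-[200,130])*4).round().tolist(),X[1].round(4))
E
```

```text
45 0.03 0 [[279.0, 244.0], [300.0, 265.0], [340.0, 290.0]] [ 0.5442 -0.0013  0.0562]
45 0.03 0.012 [[289.0, 229.0], [309.0, 249.0], [350.0, 274.0]] [ 0.5357 -0.0013  0.0647]
45 0.036 0 [[275.0, 243.0], [295.0, 264.0], [335.0, 289.0]] [ 0.5485 -0.0013  0.0605]
45 0.036 0.012 [[284.0, 228.0], [305.0, 248.0], [345.0, 273.0]] [ 0.54   -0.0013  0.0689]
55 0.03 0 [[282.0, 240.0], [304.0, 258.0], [342.0, 286.0]] [ 0.5402 -0.0013  0.0596]
55 0.03 0.012 [[293.0, 225.0], [316.0, 243.0], [354.0, 270.0]] [ 0.5304 -0.0013  0.0665]
55 0.036 0 [[278.0, 238.0], [301.0, 256.0], [339.0, 284.0]] [ 0.5436 -0.0013  0.0645]
55 0.036 0.012 [[289.0, 223.0], [312.0, 240.0], [350.0, 268.0]] [ 0.5338 -0.0013  0.0714]
```

Emit:
step_arm(steps="0.3 0 -1.4 0 0; 0.3 0 -1.4 0 0; 0.3 0 0 0 0; 0.3 0 0 2 0; 0.3 0 0 2 0; 0.3 0 0 2 0; 0.3 0 0 0 0; 1 0 0 0 0; 1 0 0 0 0; 1 0 0 0 0", grip_force=25)

```text
time: 10.35
tool_pos: [0.5311, -0.0011, 0.2238]
tool_rot: [[0.001, -1.0, 0.0], [-1.0, -0.001, 0.0], [-0.0, -0.0, -1.0]]
ft_force: [-3.7, 1.1, 8.4]
width: 0.0206
finger_force: 23.1
```

Emit:
step_arm(steps="1 0 0 -0.3 0; 1 0 0 -0.4 0; 1 0 0 -0.5 0; 1 0 0 -0.5 0; 1 0 0 -0.5 0; 1 0 0 -0.5 0; 1 0 0 -0.5 0; 1 0 0 -0.5 0; 1 0 0 0 0; 1 0 0 0 0", grip_force=50)

```text
time: 11.6
tool_pos: [0.5313, -0.0012, 0.2603]
tool_rot: [[0.001, -1.0, 0.0], [-1.0, -0.001, -0.0], [0.0, -0.0, -1.0]]
ft_force: [-5.4, -1.6, 3.2]
width: 0.0121
finger_force: 50.2
```

Emit:
step_arm(steps="1 0 0 -1 0; 1 0 0 -1 0; 1 0 0 -1 0; 1 0 0 -1 0; 1 0 0 -1 0; 1 0 0 -1 0; 1 0 0 -2 0; 1 0 0 -2 0; 1 0 0 0 0; 1 0 0 0 0", grip_force=90)

```text
time: 12.85
tool_pos: [0.531, -0.0011, 0.3588]
tool_rot: [[0.001, -1.0, -0.001], [-1.0, -0.001, 0.0], [-0.0, 0.001, -1.0]]
ft_force: [0.3, 0.5, -1.6]
width: 0.009
finger_force: 90.5
```

```bash
python3 - <<'E'
from h import *
c=capture('scene');crop(c,140,60,380,260,3,'pics/c5.png')
E
```

```text
(no output)
```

View pics/c5.png

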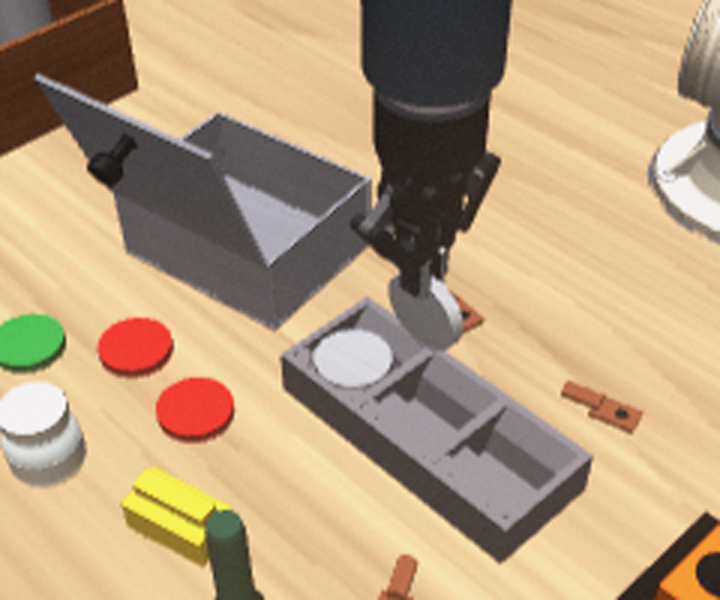

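The disc is held upright between the pads. Next it goes to the bin.

Emit:
step_arm(steps="1 2 0.5 0 0; 1 3 0.8 0 0; 1 3 0.8 0 0; 1 3 0.8 0 0; 1 3 0.8 0 0; 1 3 0.8 0 0; 1 3 0.8 0 0; 1 3 0.8 0 0; 1 3 0.8 0 0; 1 1.4 0.2 0 0")

```text
time: 14.15
tool_pos: [0.4594, -0.2769, 0.3591]
tool_rot: [[-0.001, -1.0, -0.001], [-1.0, 0.001, 0.0], [-0.0, 0.001, -1.0]]
ft_force: [-0.3, -0.6, -0.5]
width: 0.0093
finger_force: 90.5
```

Emit:
step_arm(steps="1 0 0 0 0; 1 0 0 2 0; 1 0 0 2 0; 1 0 0 2 0; 1 0 0 2 0; 1 0 0 1.5 0; 1 0 0 1 0; 1 0 0 0.5 0; 1 0 0 0 0; 1 0 0 0 0")

```text
time: 15.4
tool_pos: [0.4607, -0.2753, 0.2503]
tool_rot: [[0.001, -1.0, 0.001], [-1.0, -0.001, -0.0], [0.0, -0.001, -1.0]]
ft_force: [-0.4, 0.4, -1.6]
width: 0.0095
finger_force: 90.5
```

Emit:
step_arm(steps="1 0 0 0.7 0; 1 0 0 0 0; 0.6 0 0 0 0; 0.6 0 0 0 0; 0.6 0 0 0 0; 0.6 0 0 -2 0; 0.6 0 0 -3 0; 0.6 0 0 -4 0; 0.6 0 0 -4 0; 0.6 0 0 0 0")

```text
time: 16.65
tool_pos: [0.4611, -0.2755, 0.3766]
tool_rot: [[0.001, -1.0, 0.007], [-1.0, -0.001, -0.003], [0.003, -0.007, -1.0]]
ft_force: [0.3, -0.4, -0.3]
width: 0.0343
finger_force: 0.0
```

Emit:
step_arm(steps="1 -3 -0.6 0 0; 1 -3 -0.6 0 0; 1 -3 -0.6 0 0; 1 -3 -0.6 0 0; 1 -3 -0.6 0 0; 1 -3 -0.6 3 0; 1 -0.8 -0.6 4 0; 1 0 0 4 0; 1 0 0 2 0; 1 0 0 0 0")

```text
time: 17.9
tool_pos: [0.5015, -0.0871, 0.2409]
tool_rot: [[0.001, -1.0, -0.004], [-1.0, -0.001, -0.0], [0.0, 0.004, -1.0]]
ft_force: [-0.3, 0.7, 0.4]
width: -0.0001
finger_force: 0.0
```

```bash
python3 - <<'E'
from h import *
c=capture('scene');crop(c,140,60,380,260,3,'pics/c6.png')
E
```

```text
(no output)
```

View pics/c6.png

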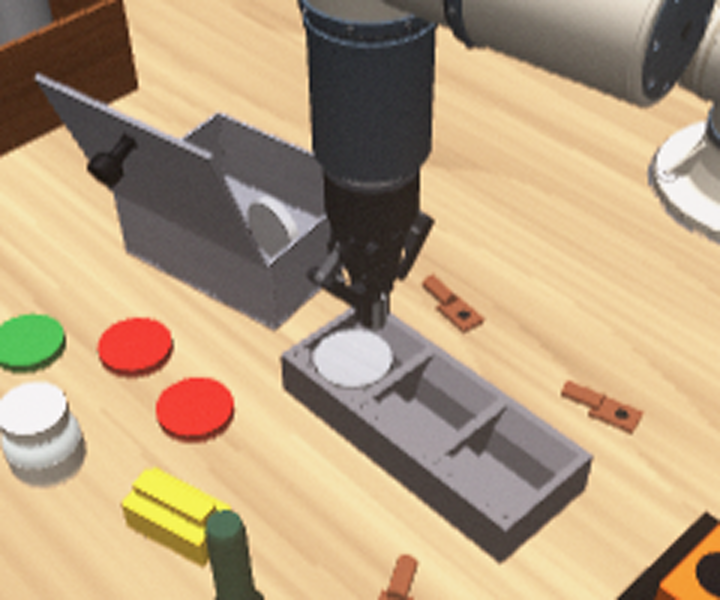

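Disc1 is in the bin, standing on its edge and clear of the rim. Next I'll press disc0.

Emit:
step_arm(steps="1 0 0 1.2 0; 1 0 0 0.5 0; 1 0 0 0.4 0; 1 0 0 0.4 0; 1 0 0 0.4 0; 1 0 0 0.3 0; 1 0 0 0.3 0; 1 0 0 0 0; 1 0 0 -1 0; 1 0 0 -3 0")

```text
time: 19.2
tool_pos: [0.5019, -0.0871, 0.2473]
tool_rot: [[0.001, -1.0, -0.003], [-1.0, -0.001, -0.0], [0.0, 0.003, -1.0]]
ft_force: [0.4, -0.6, 1.0]
width: 0.0002
finger_force: 0.0
```

Emit:
step_arm(steps="0.3 0 0 -3 0; 0.3 0 -1.4 0 0; 0.3 0 -1.4 0 0; 0.3 0 0 0 0; 0.3 0 0 2 0; 0.3 0 0 2 0; 0.3 0 0 0 0; 0.3 0 0 0 0; 0.3 0 0 0 0; 0.3 0 0 0 0", grip_force=25)

```text
time: 20.45
tool_pos: [0.5305, -0.0871, 0.2383]
tool_rot: [[0.001, -1.0, 0.001], [-1.0, -0.001, 0.0], [-0.0, -0.001, -1.0]]
ft_force: [-0.0, 0.4, -0.5]
width: 0.0598
finger_force: 0.0
```

Emit:
step_arm(steps="0.3 0 0 1 0; 0.3 0 0 0.7 0; 0.3 0 0 0 0; 0.3 0 0 0 0; 1 0 0 0 0; 1 0 0 0 0; 1 0 0 0 0; 1 0 0 0 0; 1 0 0 0 0; 1 0 0 0 0", grip_force=25)

```text
time: 21.7
tool_pos: [0.5298, -0.0872, 0.2212]
tool_rot: [[0.001, -1.0, -0.001], [-1.0, -0.001, -0.0], [0.0, 0.001, -1.0]]
ft_force: [-3.1, 1.0, 6.2]
width: 0.0222
finger_force: 22.0
```

Same signature as disc1, so I'll lift it.

Emit:
step_arm(steps="1 0 0 -0.3 0; 1 0 0 -0.4 0; 1 0 0 -0.5 0; 1 0 0 -0.5 0; 1 0 0 -0.5 0; 1 0 0 -0.5 0; 1 0 0 -0.5 0; 1 0 0 -0.5 0; 1 0 0 0 0; 1 0 0 0 0", grip_force=50)

```text
time: 22.95
tool_pos: [0.5281, -0.0873, 0.2562]
tool_rot: [[-0.0, -1.0, -0.008], [-1.0, 0.0, 0.0], [-0.0, 0.008, -1.0]]
ft_force: [-5.9, 0.1, 0.2]
width: 0.012
finger_force: 49.0
```

Emit:
step_arm(steps="1 0 0 -1 0; 1 0 0 -1 0; 1 0 0 -1 0; 1 0 0 -1 0; 1 0 0 -1 0; 1 0 0 -1 0; 1 0 0 -2 0; 1 0 0 -2 0; 1 0 0 0 0; 1 0 0 0 0", grip_force=90)

```text
time: 24.2
tool_pos: [0.5301, -0.087, 0.3568]
tool_rot: [[0.001, -1.0, -0.001], [-1.0, -0.001, 0.0], [-0.0, 0.001, -1.0]]
ft_force: [0.4, 0.5, -1.9]
width: 0.0096
finger_force: 87.9
```

```bash
python3 - <<'E'
from h import *
c=capture('scene');print(((proj(c,[[.461,-.275,.039],[.461,-.25,.039],[.461,-.29,.039]])-[140,60])*3).round())
E
```

```text
[[268. 230.]
 [285. 241.]
 [258. 223.]]
```

Emit:
step_arm(steps="1 2 0.5 0 0; 1 3 0.8 0 0; 1 3 0.8 0 0; 1 3 0.8 0 0; 1 3 0.8 0 0; 1 3 0.8 0 0; 1 3 0.8 0 0; 1 3 0.7 0 0; 1 3 0 0 0; 1 0.3 0 0 0")

```text
time: 25.5
tool_pos: [0.4701, -0.3515, 0.3561]
tool_rot: [[-0.001, -1.0, -0.002], [-1.0, 0.001, 0.001], [-0.001, 0.002, -1.0]]
ft_force: [-0.5, 0.1, -2.4]
width: 0.0098
finger_force: 87.8
```

Emit:
step_arm(steps="1 0 0 0 0; 1 0 0 2 0; 1 0 0 2 0; 1 0 0 2 0; 1 0 0 2 0; 1 0 0 1.5 0; 1 0 0 1 0; 1 0 0 0.5 0; 1 0 0 0 0; 1 0 0 0 0")

```text
time: 26.75
tool_pos: [0.4708, -0.3503, 0.2483]
tool_rot: [[0.001, -1.0, 0.001], [-1.0, -0.001, -0.001], [0.001, -0.001, -1.0]]
ft_force: [0.4, 0.6, -1.6]
width: 0.0094
finger_force: 87.8
```

Emit:
step_arm(steps="1 0 0 0.6 0; 1 0 0 0 0; 0.6 0 0 0 0; 0.6 0 0 0 0; 0.6 0 0 0 0; 0.6 0 0 -3 0; 0.6 0 0 -4 0; 0.6 0 0 -4 0; 0.6 0 0 -4 0; 0.6 0 0 -3 0")

```text
time: 28.0
tool_pos: [0.4704, -0.3502, 0.424]
tool_rot: [[0.001, -1.0, 0.002], [-1.0, -0.001, -0.001], [0.001, -0.002, -1.0]]
ft_force: [0.1, -0.5, -1.2]
width: 0.0343
finger_force: 0.0
```

Emit:
step_arm(steps="1 0 2 0 0; 1 0 3 -2 0; 1 0 3 0 0; 1 0 3 0 0; 1 0 0 0 0; 1 0 0 0 0; 1 0 0 0 0; 1 0 0 0 0; 1 0 0 0 0; 1 0 0 0 0")

```text
time: 29.25
tool_pos: [0.3607, -0.3502, 0.4416]
tool_rot: [[0.001, -1.0, -0.0], [-1.0, -0.001, 0.0], [-0.0, 0.0, -1.0]]
ft_force: [-0.0, 0.3, -0.0]
width: -0.0001
finger_force: 0.0
```

```bash
python3 - <<'E'
from h import *
s=state();print(s['tool_pos'],s['joints'])
c=capture('top');crop(c,110,120,430,285,2.5,'pics/c7.png')
E
```

```text
[ 0.36071781 -0.35022447  0.44158669] [-4.58494544e-01  1.52381420e-01  7.10050583e-02  6.10684569e-08
 -1.48963338e+00  4.59406553e-01]
```

View pics/c7.png

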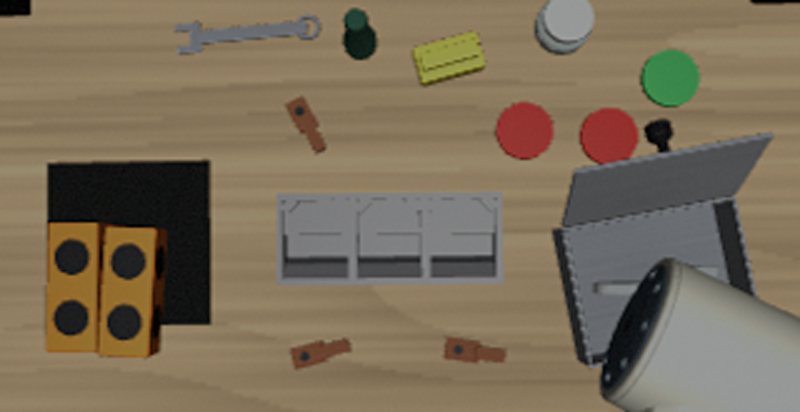

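```bash
python3 - <<'E'
from h import *
c=capture('top')
def P(pts,z):
    return plane(c,(np.array(pts)+.5)/2.5-.5+np.array([110,120]),z)[:,:2].round(4).tolist()
print('s0 top',P([(48,224),(97,223),(98,350),(46,350)],.07))
print('s1 top',P([(104,229),(157,229),(152,354),(101,352)],.07))
print('pad',P([(210,160),(211,324),(48,163)],.01))
crop(c,115,195,195,275,7,'pics/c8.png')
E
```

```text
s0 top [[0.5367, 0.3961], [0.5373, 0.3386], [0.391, 0.3358], [0.3914, 0.3963]]
s1 top [[0.5303, 0.3303], [0.5296, 0.2683], [0.386, 0.2732], [0.3887, 0.3323]]
pad [[0.6146, 0.218], [0.4154, 0.2163], [0.6133, 0.4181]]
```

View pics/c8.png

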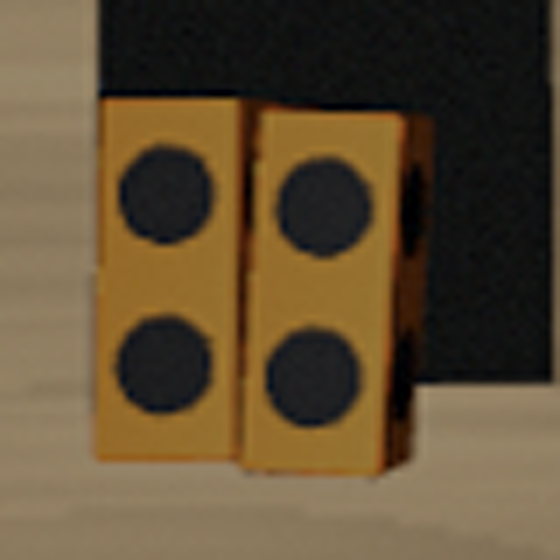

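s1 was knocked about 2 cm toward s0, but both still lie flat and well on the pad. Both discs are in the bin, so next I'll pass over the lid and push it from behind, left of the knob.

Emit:
step_arm(steps="1 -1 -2 -2 0; 1 -1.2 -3 0 0; 1 -1.2 -3 0 0; 1 -1.2 -3 0 0; 1 -1.2 -3 0 0; 1 -1.2 -3 0 0; 1 -1.2 -3 0 0; 1 -1.2 -3 0 0; 1 -1.2 -3 0 0; 1 -0.6 -1.8 0 0")

```text
time: 30.6
tool_pos: [0.6399, -0.2372, 0.4608]
tool_rot: [[0.002, -1.0, -0.001], [-1.0, -0.002, 0.0], [-0.0, 0.001, -1.0]]
ft_force: [-0.2, 0.2, 0.4]
width: 0.0002
finger_force: 0.0
```

Emit:
step_arm(steps="1 0 0 0 0; 1 0 0 0 0; 1 0 0 2 0; 1 0 0 2 0; 1 0 0 2 0; 1 0 0 2 0; 1 0 0 0.2 0; 1 0 0 0 0; 1 0 0 0 0; 1 0 0 0 0")

```text
time: 31.85
tool_pos: [0.6385, -0.2381, 0.3805]
tool_rot: [[0.001, -1.0, 0.001], [-1.0, -0.001, -0.0], [0.0, -0.001, -1.0]]
ft_force: [-0.1, -1.3, 0.3]
width: -0.0
finger_force: 0.0
```

Emit:
step_arm(steps="1 0.1 1 0 0; 1 0.2 1 0 0; 1 0.2 1 0 0; 1 0.2 1 0 0; 1 0.2 1 0 0; 1 0.2 1 0 0; 1 0.2 1 0 0; 1 0.2 1 0 0; 1 0.2 0.8 0 0; 1 0 0 0 0")

```text
time: 33.1
tool_pos: [0.5498, -0.2553, 0.3797]
tool_rot: [[0.0, -1.0, -0.0], [-1.0, -0.0, -0.0], [0.0, 0.0, -1.0]]
ft_force: [-0.2, -0.2, -1.4]
width: -0.0003
finger_force: 0.0
```

Emit:
step_arm(steps="1 0.2 1 0 0; 1 0.2 1 0 0; 1 0 0 0 0; 1 0 0 0 0; 1 0 0 0 0; 1 0 0 0 0; 1 0 0 -2 0; 1 0 0 -2 0; 1 0 0 -2 0; 1 0 0 -2 0")

```text
time: 34.35
tool_pos: [0.5306, -0.259, 0.4603]
tool_rot: [[0.001, -1.0, -0.0], [-1.0, -0.001, -0.0], [0.0, 0.0, -1.0]]
ft_force: [0.2, -0.6, 0.1]
width: 0.0
finger_force: 0.0
```

```bash
python3 - <<'E'
from h import *
c=capture('scene');cv2.imwrite('pics/c9.png',cv2.resize(c['color'][:,:,::-1],(800,600),interpolation=cv2.INTER_CUBIC))
E
```

```text
(no output)
```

View pics/c9.png

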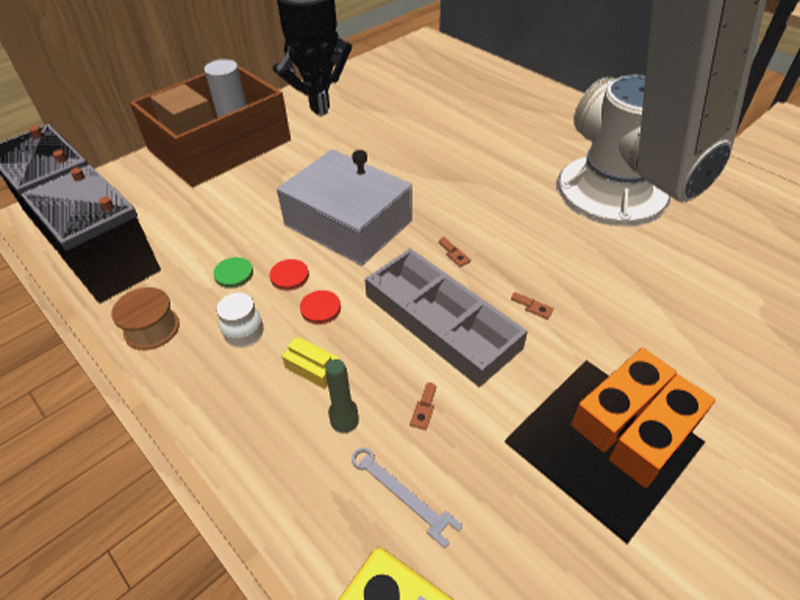

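The lid is shut, the tray is empty, both spacers lie flat on the pad, and the bystanders have not moved.

```bash
python3 -c "
from workcell import hand_in
print(hand_in())"
```

```text
the job is handed in; nothing more can be done
None
```

I handed the job in at about 34 s of robot time: both spacers lie flat on the pad (feet overhanging its near edge by about 25 mm, spacer1 knocked about 2 cm aside), both discs present (disc0 and disc1; the left pocket was empty) are in the bin, the lid is shut, and nothing else looks shifted in the last picture.

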